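Find the heavier hold-down weight by feel and present it over the relief

ROBOT

A 7-joint arm with a two-finger parallel gripper is mounted at the origin on the work surface. World frame = base frame: x ahead of the robot, y to its left, z up, the work surface at z = 0. Lengths are in m, angles in rad, forces in N, time in s.
With the tool pointing down it reaches from about 0.4 to 0.875 m from the base axis. Payload 19.3 kg.
Tool frame: the origin (TCP) lies midway between the tips of the shut fingers; the grasp point (between the pads) lies 19 mm behind it (arm.grasp_offset is the distance from the TCP to the grasp point, in m); z points along the fingers, y is the line along which they close (so a half turn about z gives the same grasp; the last joint's range is limited). The gripper opens to 85 mm and grips with 20 to 120 N. Pads are 22 mm wide; open, the fingers measure 114 mm over their backs; the gripper's body (76 mm by 85 mm) begins 54 mm behind the grasp point. The pads swing forward as they close: fully open they stand 13 mm farther back than shut.
Start: joints at [-1.345, 0.521, -0.036, 1.599, 0.021, 1.021, -0.113], TCP at [0.182, 0.598, 0.198] pointing down, gripper open.
Joint ranges: [-2.91, 2.91], [-0.3, 2.13], [-1.5, 1.42], [0.17, 2.43], [-1.26, 4.41], [0.16, 1.93], [-2.52, 2.52]. Speed limits (rad/s): [1.89, 1.89, 2.39, 2.39, 3.01, 3.01, 3.01].

INTERFACE

Orientations are given as a rotation vector (axis times angle).
In Python, from station import arm gives the robot as it stands.
- The arm moves only by the tool step_arm, never from a script. Its arguments are lists of equal length, an entry for each row: "xyz": the shift along the tool's x, y, z as a fraction of full scale, a list of three; "turn": the turn, a rotation vector about the tool's x, y, z as a fraction of full scale, a list of three. A call has 1 to 5 rows; each row shifts and turns the commanded pose from where the row before left it, along the tool's axes as they then stand; what a row does not reach is not made up. Full scale, the value 1, is 25 mm for a shift and 6 degrees for a turn. A row lasts 1/10 s, in which the tool goes at most 50 mm and 8.59 degrees, less where a joint would pass 70% of its speed; a pose out of reach is approached as far as the arm can. A call with a number of a shift or a turn outside -1 to 1 is refused whole. A call with a gripper value outside its range is refused whole. "fingers" is the opening, from -1 (shut) to 1 (fully open), set as the call begins (left out, the last holds). The fingers move at their own pace and stop on an object; "newtons" is the grip in N (left out, the last holds). Time passes only in rows, so rows that do not move let the fingers close. It gives the time, the measured TCP pose, the force, the opening and the grip force at its end, in the units of the state.
- arm.get_state(): the state, without advancing time (a new reading comes with each control period).
- arm.capture(name): name is "scene" or "top" or "wrist"; returns the picture (480x640x3 uint8, red, green, blue); there is no depth.
- arm.camera_params(name): a dict with "vertical_fov" (degrees; the focal length in pixels is half the picture's height over the tangent of half this angle, whatever the lens; pixels are square), "cx", "cy" (the principal point, pixels), "eye" and "rotation" of the camera in the world. Camera axes: x right, y down, z forward; pixel columns grow to the right and rows downward; lengths in m; the calibration is good to about 2 mm. A picture is of the moment at which its call begins: read the wrist's pose just before it. camera_params takes no time and is no camera call; for the wrist camera it gives the pose at the moment of the call.
- arm.finish_job(): hands the job in; it is judged then, once.
The state is a dict: "time": time; "joint_pos": joint angles; "qvel": joint speeds; "joint_efforts": joint torques, N m; "ee_pos": TCP position; "ee_rot": TCP orientation; "contact_force": force on the tool from outside, world axes, zero at the start; "moment": the same for the moment, N m; "opening": finger opening in m; "grip_force": force on a finger pad.
Only numpy, scipy, OpenCV 4.12 (cv2) and the standard library are available. Lean on these libraries where they do the work, as an engineer would, in place of code of your own. Each camera call takes 0.05 s, during which the arm holds its last target. There are 200 camera calls.

TASK

One of the two look-alike hold-down weights on the wooden tray has a lead core: take the blue one by its knob, lift it clear of the tray, hold it still for a second to feel its weight and set it gently back upright on the tray without dropping it, then lift and feel the yellow one in the same way. Leave the lighter one standing upright on the tray and present the heavier one: finish while still holding it in the gripper, upright and still, about 10 cm above the middle of the copper relief on the steel block. Let nothing touch the block or its relief, don't tip the weights over, and leave the other things where they are.

Things in the scene. Friction and masses are not known exactly. Their poses are not given: they have to be found in the camera images.
- weight_blue: square steel weight, 56 x 56 mm, 46 mm high, with blue band and round blue knob upright on top, 28 mm across, 36 mm high (82 mm in all). Origin: centre of its underside, z up. Grip the knob from above. A lead or an aluminium core is sealed loosely inside; colour does not tell which. Either weighs 0.2 to 0.65 kg, the heavier at least 0.12 kg more than the other
- weight_yellow: square steel weight, 56 x 56 mm, 46 mm high, with yellow band and round yellow knob upright on top, 28 mm across, 36 mm high (82 mm in all). Origin: centre of its underside, z up. Grip the knob from above. A lead or an aluminium core is sealed loosely inside; colour does not tell which. Either weighs 0.2 to 0.65 kg, the heavier at least 0.12 kg more than the other
- tray: fixed wooden tray, 180 mm (its x) by 280 mm (its y), inner floor 6 mm above its origin, rim 14 mm high and 6 mm thick; the weights stand on it about 140 mm apart along its y; origin at the centre of its underside, on the table
- block: fixed dark steel bench block, 200 mm (its x) by 240 mm (its y), 60 mm high, the copper relief lies on top; origin at the centre of its underside
- relief (a point): middle of the copper relief (120 x 160 mm) on the block, at its upper face, 60 mm above the table; z up
- punch: short round steel punch, 12 mm thick, 95 mm long, lying on the tray along its front edge; origin under its middle; a bystander
- wax_tin: small brass tin, 36 mm across, 16 mm high, standing on a corner of the block; origin at its underside; a bystander
- mallet: hammer 260 mm long, lying beyond the tray and block; a bystander
- punch_pot: white ceramic cup, 76 mm across, 85 mm high; origin at its underside; a bystander
- oil_jar: amber jar, 60 mm across, 80 mm high; origin at its underside; a bystander
- tape_roll: green roll, 70 mm across, 30 mm high; origin at its underside; a bystander
- water_bottle: clear bottle, 64 mm across, 200 mm high, far right; origin at its underside; a bystander
Mind the look-alikes: they are no part of the job. What is shaped like the weight_blue but pink is not meant. What is shaped like the weight_yellow but green is not meant.

How it is judged:
On the way, in this order (a step that is already met when the one before it is completed fails the run):
1. the blue weight is held still, clear of the tray, the yellow one standing (z of weight_blue in the frame of tray above 0.03 m and contact force between weight_blue and the fingers above 1 N and contact force between weight_blue and tray below 0.1 N and linear speed of weight_blue below 0.05 m/s and contact force between weight_yellow and tray above 1 N and angle between weight_yellow's own z axis and vertical below 0.1 rad and z of weight_yellow in the frame of tray below 0.02 m and contact force between weight_yellow and the fingers below 0.1 N), for 0.4 s.
2. the blue weight stands on the tray again and the yellow one is held still, clear of the tray (z of weight_yellow in the frame of tray above 0.03 m and contact force between weight_yellow and the fingers above 1 N and contact force between weight_yellow and tray below 0.1 N and linear speed of weight_yellow below 0.05 m/s and contact force between weight_blue and tray above 1 N and angle between weight_blue's own z axis and vertical below 0.1 rad and z of weight_blue in the frame of tray below 0.02 m and contact force between weight_blue and the fingers below 0.1 N), for 0.4 s.
At the end, for the whole second after the job is handed in: The lighter weight (pressing on the tray with under 3.9 N) stands upright (within 0.1 rad) and untouched on the tray; the heavier is held still by the fingers alone, upright within 0.2 rad, its underside 60 to 150 mm above the relief and its axis within 40 mm of the relief's middle (((contact force between weight_yellow and tray between 1 and 3.9 N and angle between weight_yellow's own z axis and vertical below 0.1 rad and z of weight_yellow in the frame of tray below 0.02 m and contact force between weight_yellow and the fingers below 0.1 N and linear speed of each of weight_yellow, weight_blue below 0.03 m/s and horizontal distance between weight_blue and relief below 0.04 m and z of weight_blue in the frame of relief between 0.06 and 0.15 m and angle between weight_blue's own z axis and vertical below 0.2 rad and contact force between weight_blue and the fingers above 1 N and contact force between weight_blue and tray below 0.1 N and contact force between weight_blue and block below 0.1 N) or (contact force between weight_blue and tray between 1 and 3.9 N and angle between weight_blue's own z axis and vertical below 0.1 rad and z of weight_blue in the frame of tray below 0.02 m and contact force between weight_blue and the fingers below 0.1 N and linear speed of each of weight_blue, weight_yellow below 0.03 m/s and horizontal distance between weight_yellow and relief below 0.04 m and z of weight_yellow in the frame of relief between 0.06 and 0.15 m and angle between weight_yellow's own z axis and vertical below 0.2 rad and contact force between weight_yellow and the fingers above 1 N and contact force between weight_yellow and tray below 0.1 N and contact force between weight_yellow and block below 0.1 N))); the arm keeps its last pose, push and grip.
It fails at once if a weight or the robot touches the block or relief (contact force between any of weight_blue, weight_yellow, the arm, the fingers and block above 0.5 N).
It fails at once if a weight is tipped over (angle between any of weight_blue, weight_yellow's own z axis and vertical above 0.6 rad).
It fails at once if a weight is dropped: let go more than 10 mm above the tray's floor ((z of weight_blue in the frame of tray above 0.016 m and contact force between weight_blue and the fingers below 0.1 N) or (z of weight_yellow in the frame of tray above 0.016 m and contact force between weight_yellow and the fingers below 0.1 N)).
It fails at once if a weight is banged onto the tray (over 150 N) (contact force between any of weight_blue, weight_yellow and tray above 150 N).
It fails at once if a bystander is moved more than 30 mm (distance of any of punch, wax_tin, mallet, punch_pot, oil_jar, tape_roll, water_bottle from where it was at the start of the episode above 0.03 m).
It also fails if it takes over 67 s, if anything falls off the work surface, if the arm or the gripper's body presses on something with over 40 N, if the wrist force passes 120 N, or if a joint passes its speed limit or range.

## Working session

There is one attempt and no reset: what is moved stays moved. The work goes in short steps, Python scripts to look and compute and a tool call to move; the robot and the scene stay as the last step left them, time stands still between calls to the robot, and variables do not carry over. Pictures are saved under pics/ and viewed, at most 10 in all, crops included, and the job is handed in when it is done.

Besides the shell and the picture viewer there is one more tool, called after ">>>" as a command line: name --argument value ..., lists and objects as JSON in quotes. step_arm: Moves the arm, as the interface text tells. Its arguments: {"type":"object","properties":{"xyz":{"type":"array","items":{"type":"array","items":{"type":"number","minimum":-1,"maximum":1}}},"turn":{"type":"array","items":{"type":"array","items":{"type":"number","minimum":-1,"maximum":1}}},"fingers":{"type":"number"},"newtons":{"type":"number"}},"required":["xyz","turn"]}

```bash
mkdir -p pics; ls; cat > h.py <<'E'
import numpy as np, cv2
from station import arm
def P(name):
    p=arm.camera_params(name); return p
def ray(p,u,v):
    f=240/np.tan(np.radians(p["vertical_fov"])/2)
    d=np.array(p["rotation"])@np.array([(u-p["cx"])/f,(v-p["cy"])/f,1.]); return np.array(p["eye"]),d/np.linalg.norm(d)
def onz(p,u,v,z):
    e,d=ray(p,u,v); return e+d*(z-e[2])/d[2]
def tri(*obs):
    A=np.zeros((3,3));b=np.zeros(3)
    for p,u,v in obs:
        e,d=ray(p,u,v);M=np.eye(3)-np.outer(d,d);A+=M;b+=M@e
    return np.linalg.solve(A,b)
def snap(name,fn):
    im=arm.capture(name); cv2.imwrite("pics/"+fn+".png",cv2.cvtColor(im,cv2.COLOR_RGB2BGR)); return im
E
python3 - <<'E'
from h import *
s=arm.get_state();print({k:np.round(v,3) for k,v in s.items()})
for n in("scene","top","wrist"):
    p=P(n);print(n,{k:np.round(v,3) if not isinstance(v,str) else v for k,v in p.items()})
snap("scene","scene0");snap("top","top0")
E
```

```text
pics
{'time': np.float64(0.0), 'joint_pos': array([-1.345,  0.522, -0.036,  1.6  ,  0.021,  1.021, -0.113]), 'qvel': array([ 0.   ,  0.001, -0.001, -0.   ,  0.001,  0.001, -0.001]), 'joint_efforts': array([ 1.0000e-03, -9.2709e+01,  1.9800e+00, -3.6993e+01,  1.8000e-02,
        8.0000e-03, -0.0000e+00]), 'ee_pos': array([0.182, 0.597, 0.197]), 'ee_rot': array([-4.630e-01, -3.107e+00,  2.000e-03]), 'contact_force': array([ 0.209, -0.116,  1.331]), 'moment': array([-0.012, -0.03 , -0.021]), 'grip_force': np.float64(0.0), 'opening': np.float64(0.085)}
scene {'vertical_fov': np.float64(50.844), 'cx': np.float64(327.382), 'cy': np.float64(243.853), 'eye': array([1.056, 0.558, 0.839]), 'rotation': array([-0.803, -2.54 ,  1.108])}
top {'vertical_fov': np.float64(55.421), 'cx': np.float64(328.115), 'cy': np.float64(241.113), 'eye': array([ 0.479, -0.101,  1.053]), 'rotation': array([-2.208,  2.173, -0.098])}
wrist {'vertical_fov': np.float64(70.801), 'cx': np.float64(313.207), 'cy': np.float64(241.614), 'eye': array([0.109, 0.621, 0.374]), 'rotation': array([2.318, 1.717, 0.261])}
```

```bash
sed -i 's/np.array(p\["rotation"\])@/R.from_rotvec(p["rotation"]).apply(/; s/1\.\]); return np.array(p\["eye"\])/1.])); return np.array(p["eye"])/; 2i from scipy.spatial.transform import Rotation as R' h.py; sed -n 6,10p h.py; python3 -c "
from h import *
print(P('top').keys())"
```

```text
def ray(p,u,v):
    f=240/np.tan(np.radians(p["vertical_fov"])/2)
    d=R.from_rotvec(p["rotation"]).apply(np.array([(u-p["cx"])/f,(v-p["cy"])/f,1.])); return np.array(p["eye"]),d/np.linalg.norm(d)
def onz(p,u,v,z):
    e,d=ray(p,u,v); return e+d*(z-e[2])/d[2]
dict_keys(['vertical_fov', 'cx', 'cy', 'eye', 'rotation'])
```

View pics/top0.png

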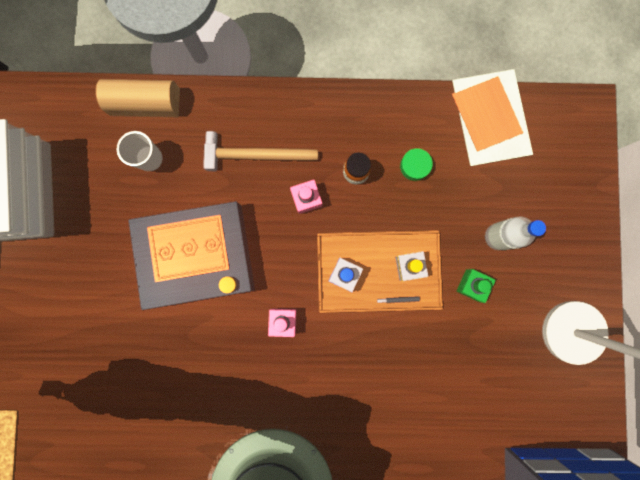

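View pics/scene0.png

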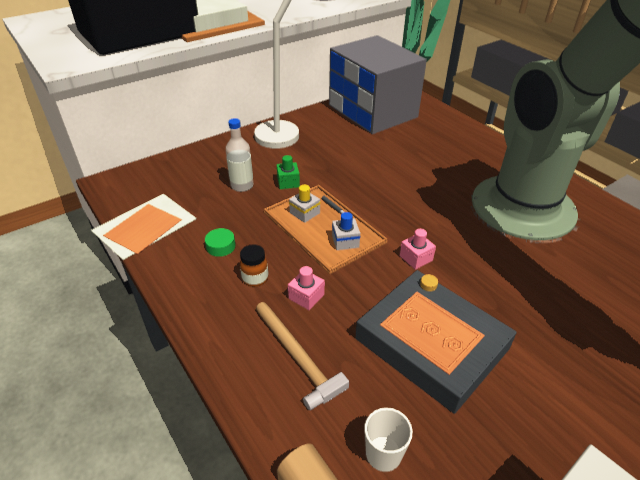

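The top view shows the tray at (380,271). On it are the blue-knobbed weight (346,274), the yellow-knobbed weight (415,265) and the punch (399,300). The block is at (190,255), with the relief at about (188,248) and the tin at (227,285).
Candidates are blue (346,274), yellow (415,265), pink (306,196) and (282,322), and green (478,286). Only the blue and yellow ones on the tray fit the description, so I'll confirm them in an enlarged crop.

```bash
python3 - <<'E'
import cv2,numpy as np
t=cv2.imread("pics/top0.png");s=cv2.imread("pics/scene0.png")
a=cv2.resize(t[225:319,310:450],None,fx=5.7,fy=5.7,interpolation=cv2.INTER_CUBIC)
cv2.imwrite("pics/c1.png",a)
b=cv2.resize(s[175:275,260:390],None,fx=6,fy=6,interpolation=cv2.INTER_CUBIC)
cv2.imwrite("pics/c2.png",b)
for n,im in(("top",t),("scene",s)):
    h=cv2.cvtColor(im,cv2.COLOR_BGR2HSV)
    for c,(lo,hi) in {"blue":((105,150,60),(125,255,255)),"yel":((22,180,100),(32,255,255))}.items():
        _,l,st,ce=cv2.connectedComponentsWithStats(cv2.inRange(h,lo,hi))
        print(n,c,[(st[i].tolist(),ce[i].round(1).tolist()) for i in range(1,len(st)) if st[i][4]>20])
E
```

```text
top blue [([528, 221, 18, 15, 208], [536.6, 227.9]), ([340, 269, 13, 12, 126], [346.2, 274.5]), ([512, 449, 128, 31, 1590], [582.9, 462.4]), ([539, 474, 41, 6, 211], [558.8, 476.5])]
top yel [([408, 260, 15, 12, 148], [414.9, 265.5])]
scene blue [([331, 51, 14, 24, 231], [337.0, 62.5]), ([359, 67, 16, 26, 278], [366.3, 79.6]), ([330, 71, 28, 32, 450], [343.6, 86.3]), ([343, 98, 29, 33, 451], [356.9, 113.9]), ([229, 119, 11, 10, 97], [234.0, 123.4]), ([340, 212, 12, 18, 178], [346.0, 220.7]), ([336, 237, 24, 4, 39], [347.1, 238.2])]
scene yel [([299, 185, 11, 16, 157], [304.1, 192.3]), ([289, 202, 31, 11, 49], [304.7, 207.3])]
```

View pics/c1.png

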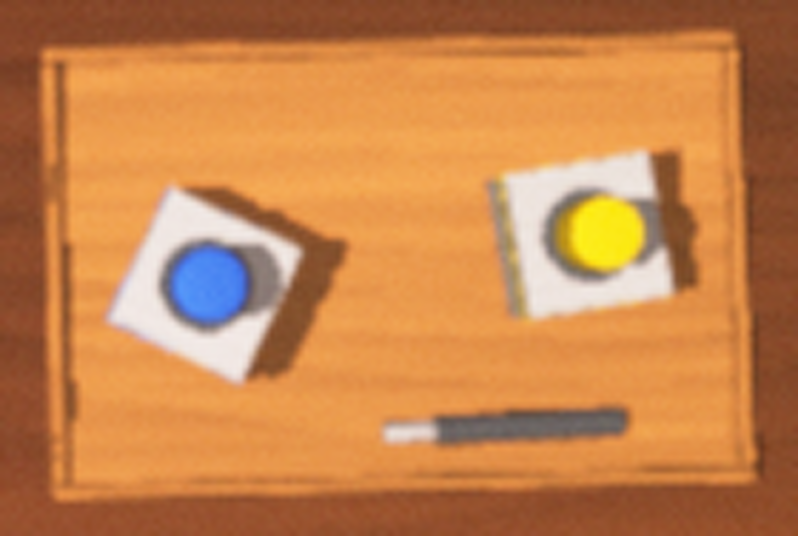

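View pics/c2.png

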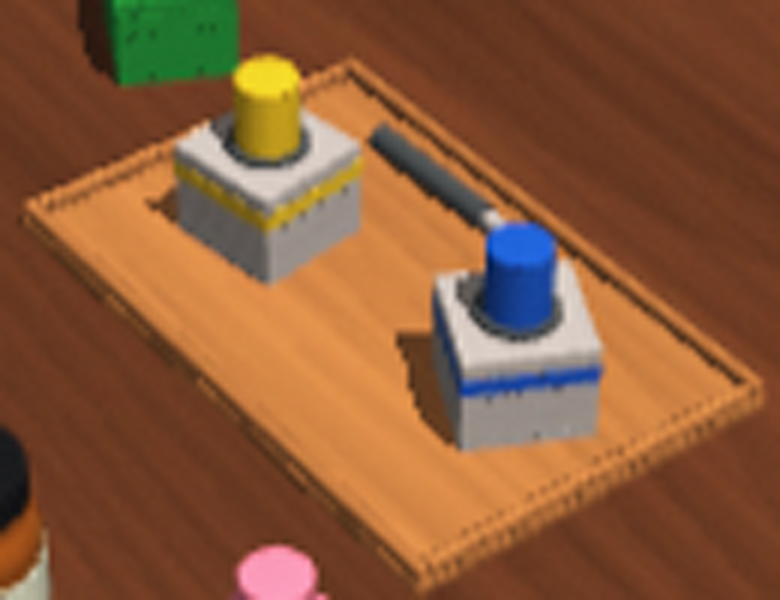

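The crops confirm it: two steel-bodied weights on the tray, with a blue knob top at top-view (346.6,274.6) and scene (346.4,215.4), and a yellow one at top (415.9,265.5) and scene (304.1,187.6).

```bash
python3 - <<'E'
from h import *
T,S=P("top"),P("scene")
for n,a,b in(("blue",(346.6,274.6),(346.4,215.4)),("yellow",(415.9,265.5),(304.1,187.6))):
    X=tri((T,*a),(S,*b));print(n,X.round(4),"onz top/scene .088",onz(T,*a,.088).round(4),onz(S,*b,.088).round(4))
def quad(fn,box):
    im=cv2.imread(fn);x0,y0,x1,y1=box;h=cv2.cvtColor(im[y0:y1,x0:x1],cv2.COLOR_BGR2HSV)
    m=cv2.inRange(h,(5,110,150),(21,255,255));m=cv2.morphologyEx(m,cv2.MORPH_CLOSE,np.ones((7,7)))
    m=cv2.morphologyEx(m,cv2.MORPH_OPEN,np.ones((5,5)))
    c=max(cv2.findContours(m,0,2)[0],key=cv2.contourArea);hu=cv2.convexHull(c)
    return cv2.approxPolyDP(hu,6,True)[:,0]+[x0,y0]
for p,fn,b in((T,"pics/top0.png",(140,208,236,277)),(S,"pics/scene0.png",(375,288,490,375))):
    q=quad(fn,b);print(q.tolist());
    for z in(.06,.065):
        w=np.array([onz(p,*v,z)[:2] for v in q]);print(z,w.round(3).tolist(),"mean",w.mean(0).round(4))
for nm,c in(("tray top corners",[(317.5,233.5),(439,231.5),(442,309),(320,312)]),("block",[(129,220),(238,203),(250,292),(141,308)])):
    w=np.array([onz(T,*v,.014 if nm[0]=='t' else .06)[:2] for v in c]);print(nm,w.round(3).tolist(),w.mean(0).round(4),np.linalg.norm(np.diff(w,axis=0),axis=1).round(3))
d={"punchpot":(140,152,.085),"jar":(356,163,.08),"bottle":(537,228,.2),"mallethead":(210,150,.03),"tin":(227,285,.076),"pink1":(307,195,.08),"pink2":(281,322,.08),"green":(483,286,.08)}
for k,v in d.items():print(k,onz(T,*v).round(3))
# weight edges yaw (top face z .052), crop px -> image
g=lambda x,y:onz(T,x/5.7+310-.4,y/5.7+225-.4,.052)[:2]
for n,e in(("blue",[(172,185),(302,247),(242,383),(107,318)]),("yellow",[(500,178),(648,150),(676,295),(525,320)])):
    w=np.array([g(*x) for x in e]);print(n,"face centre",w.mean(0).round(4),[np.degrees(np.arctan2(*(w[(i+1)%4]-w[i])[::-1])).round(1) for i in range(4)])
s=arm.get_state();print("tool axes\n",R.from_rotvec(s["ee_rot"]).as_matrix().round(3),arm.grasp_offset)
E
```

```text
blue [ 0.4816 -0.1551  0.0883] onz top/scene .088 [ 0.4813 -0.1549  0.088 ] [ 0.4815 -0.1556  0.088 ]
yellow [ 0.5031 -0.3015  0.0886] onz top/scene .088 [ 0.5028 -0.3014  0.088 ] [ 0.5029 -0.3026  0.088 ]
[[220, 215], [228, 271], [154, 276], [147, 227]]
0.06 [[0.607, 0.121], [0.485, 0.1], [0.472, 0.259], [0.578, 0.278]] mean [0.5354 0.1897]
0.065 [[0.606, 0.12], [0.485, 0.099], [0.472, 0.257], [0.577, 0.277]] mean [0.5351 0.1882]
[[414, 293], [481, 333], [452, 374], [382, 326]]
0.06 [[0.497, 0.098], [0.461, 0.248], [0.573, 0.281], [0.606, 0.126]] mean [0.5342 0.1883]
0.065 [[0.5, 0.101], [0.465, 0.25], [0.576, 0.282], [0.609, 0.129]] mean [0.5375 0.1907]
tray top corners [[0.574, -0.091], [0.583, -0.37], [0.407, -0.376], [0.397, -0.1]] [ 0.4902 -0.2343] [0.278 0.176 0.276]
block [[0.592, 0.318], [0.634, 0.083], [0.441, 0.051], [0.403, 0.283]] [0.5175 0.184 ] [0.239 0.196 0.235]
punchpot [0.736 0.291 0.085]
jar [ 0.723 -0.173  0.08 ]
bottle [ 0.574 -0.508  0.2  ]
mallethead [0.759 0.156 0.03 ]
tin [0.455 0.098 0.076]
pink1 [ 0.651 -0.068  0.08 ]
pink2 [ 0.38  -0.018  0.08 ]
green [ 0.462 -0.447  0.08 ]
blue face centre [ 0.4821 -0.155 ] [np.float64(-114.6), np.float64(156.8), np.float64(65.2), np.float64(-25.3)]
yellow face centre [ 0.5026 -0.3017] [np.float64(-78.4), np.float64(-169.0), np.float64(100.2), np.float64(10.3)]
tool axes
 [[-0.957  0.292 -0.   ]
 [ 0.292  0.957 -0.001]
 [-0.    -0.001 -1.   ]] 0.0187
```

>>> step_arm --xyz '[[-0.4, -0.3, 0], [-0.95, -0.68, 0], [-0.95, -0.68, 0], [-0.95, -0.68, 0], [-0.95, -0.68, 0]]' --turn '[[0, 0, 0], [0, 0, 0], [0, 0, 0], [0, 0, 0], [0, 0, 0]]' --fingers 1 --newtons 60

```text
time: 0.6
ee_pos: [0.2617, 0.493, 0.1978]
ee_rot: [0.464, 3.107, -0.001]
contact_force: [0.8, 1.3, 0.1]
opening: 0.0854
grip_force: 0.0
```

>>> step_arm --xyz '[[-0.95, -0.68, 0], [-0.95, -0.68, 0], [-0.95, -0.68, 0], [-0.95, -0.68, 0], [-0.95, -0.68, 0]]' --turn '[[0, 0, 0], [0, 0, 0], [0, 0, 0], [0, 0, 0], [0, 0, 0]]'

```text
time: 1.1
ee_pos: [0.3503, 0.3771, 0.1979]
ee_rot: [0.464, 3.107, -0.0]
contact_force: [0.4, 0.5, 0.3]
opening: 0.0854
grip_force: 0.0
```

>>> step_arm --xyz '[[-0.95, -0.68, 0], [-0.95, -0.68, 0], [-0.95, -0.68, 0], [-0.95, -0.68, 0], [-0.95, -0.68, 0]]' --turn '[[0, 0, 0], [0, 0, 0], [0, 0, 0], [0, 0, 0], [0, 0, 0]]'

```text
time: 1.6
ee_pos: [0.4388, 0.2611, 0.1979]
ee_rot: [0.464, 3.107, -0.0]
contact_force: [0.4, 0.0, 0.5]
opening: 0.0851
grip_force: 0.0
```

>>> step_arm --xyz '[[-0.37, -0.94, 0], [-0.37, -0.94, 0], [-0.37, -0.94, 0], [-0.37, -0.94, 0], [-0.37, -0.94, 0]]' --turn '[[0, 0, 0], [0, 0, 0], [0, 0, 0], [0, 0, 0], [0, 0, 0]]'

```text
time: 2.1
ee_pos: [0.4479, 0.1354, 0.1979]
ee_rot: [-0.464, -3.107, 0.0]
contact_force: [-0.1, -0.1, -1.1]
opening: 0.0854
grip_force: 0.0
```

>>> step_arm --xyz '[[-0.37, -0.94, 0], [-0.37, -0.94, 0], [-0.37, -0.94, 0], [-0.37, -0.94, 0], [-0.37, -0.94, 0]]' --turn '[[0, 0, 0], [0, 0, 0], [0, 0, 0], [0, 0, 0], [0, 0, 0]]'

```text
time: 2.6
ee_pos: [0.4576, 0.0096, 0.1979]
ee_rot: [-0.464, -3.107, 0.0]
contact_force: [0.1, 0.2, -0.2]
opening: 0.0855
grip_force: 0.0
```

>>> step_arm --xyz '[[-0.41, -0.86, 0], [-0.41, -0.86, 0], [-0.41, -0.86, 0], [-0.41, -0.86, 0], [-0.41, -0.86, 0]]' --turn '[[0, 0, 0], [0, 0, 0], [0, 0, 0], [0, 0, 0], [0, 0, 0]]'

```text
time: 3.1
ee_pos: [0.4752, -0.108, 0.1979]
ee_rot: [-0.464, -3.107, 0.0]
contact_force: [-0.5, 1.1, -0.0]
opening: 0.0854
grip_force: 0.0
```

>>> step_arm --xyz '[[-0.41, -0.86, 0], [-0.41, -0.86, 0], [0, 0, 0], [0, 0, 0]]' --turn '[[0, 0, 0], [0, 0, 0], [0, 0, 0], [0, 0, 0]]'

```text
time: 3.5
ee_pos: [0.4823, -0.154, 0.1977]
ee_rot: [-0.465, -3.107, -0.0]
contact_force: [-0.1, 1.3, 0.3]
opening: 0.0857
grip_force: 0.0
```

```bash
python3 - <<'E'
from h import *
s=arm.get_state();print({k:np.round(v,4).tolist() for k,v in s.items()})
p=P("wrist");im=snap("wrist","w1")
f=240/np.tan(np.radians(p["vertical_fov"])/2)
for n,X in(("blue",(.4817,-.1552,.0883)),("yel",(.503,-.3018,.0886))):
    c=R.from_rotvec(p["rotation"]).inv().apply(np.array(X)-p["eye"]);print(n,"predicted",c[0]/c[2]*f+p["cx"],c[1]/c[2]*f+p["cy"])
E
```

```text
{'time': 3.5, 'joint_pos': [-0.0002, 0.3416, 0.2454, 1.9181, -0.1046, 0.8945, 1.5707], 'qvel': [-0.0258, -0.0043, -0.0126, 0.0034, -0.0001, 0.0029, -0.0054], 'joint_efforts': [2.1963, -68.0263, 6.377, -34.2147, 0.125, -0.0305, 0.2674], 'ee_pos': [0.4823, -0.154, 0.1977], 'ee_rot': [-0.4652, -3.1065, -0.0001], 'contact_force': [-0.1338, 1.2592, 0.3428], 'moment': [0.0474, -0.0022, -0.0196], 'grip_force': 0.0, 'opening': 0.0857}
blue predicted 311.0394492794903 227.71876123394958
yel predicted 167.25003439074055 293.57186707350644
```

View pics/w1.png

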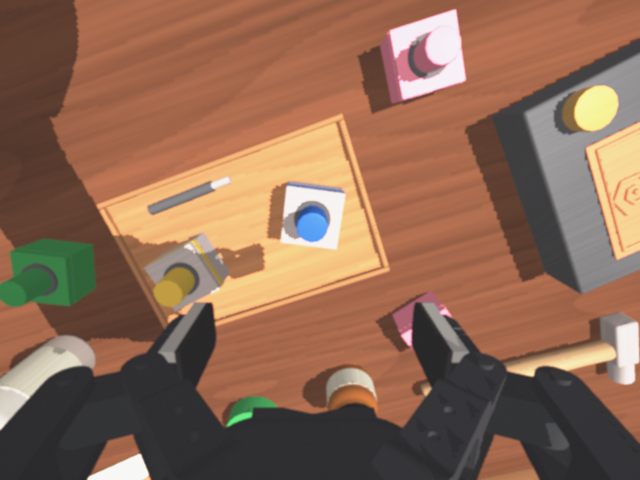

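The wrist view shows the blue knob near (312,223), the yellow one near (172,288) and the punch at (190,195). I'll measure the blue knob precisely.

```bash
python3 - <<'E'
import cv2
im=cv2.imread("pics/w1.png")
a=cv2.resize(im[170:260,270:360],None,fx=6,fy=6,interpolation=cv2.INTER_CUBIC)
b=cv2.resize(im[225:325,135:235],(540,540),interpolation=cv2.INTER_CUBIC)
cv2.imwrite("pics/c3.png",cv2.resize(cv2.hconcat([a,b]),(800,400)))
h=cv2.cvtColor(im,cv2.COLOR_BGR2HSV)
_,l,st,ce=cv2.connectedComponentsWithStats(cv2.inRange(h,(100,130,60),(125,255,255)))
print([(st[i].tolist(),ce[i].round(1)) for i in range(1,len(st)) if st[i][4]>30])
E
```

```text
[([297, 206, 30, 35, 833], array([311.6, 223.5]))]
```

View pics/c3.png

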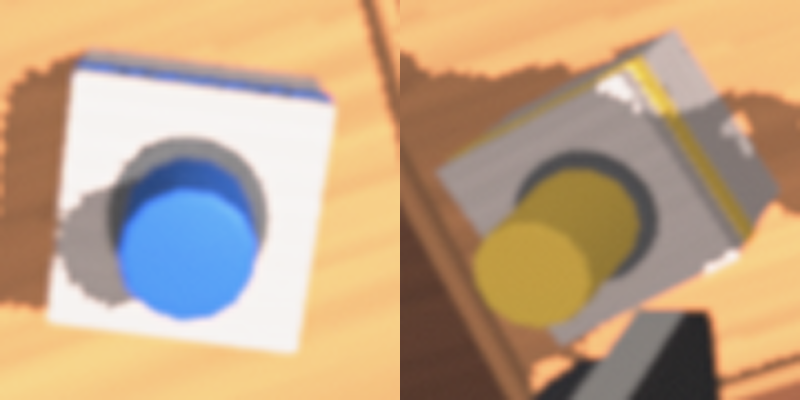

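The crop gives the blue top centre at (312.3,226.9) and the yellow at (167.5,293.2). Both are within 1–2 px of the predictions, so I'll descend.

>>> step_arm --xyz '[[0, -0.05, 0.4], [0, 0, 0.9], [0, 0, 0.9], [0, 0, 0.9], [0, 0, 0.9]]' --turn '[[0, 0, 0], [0, 0, 0], [0, 0, 0], [0, 0, 0], [0, 0, 0]]'

```text
time: 4.05
ee_pos: [0.4822, -0.1539, 0.0965]
ee_rot: [-0.461, -3.107, -0.0]
contact_force: [0.9, 0.5, -0.8]
opening: 0.0857
grip_force: 0.0
```

>>> step_arm --xyz '[[0, 0, 0.6], [0, 0, 0.5], [0, 0, 0.3], [0, 0, 0.2], [0, 0, 0]]' --turn '[[0, 0, 0], [0, 0, 0], [0, 0, 0], [0, 0, 0], [0, 0, 0]]'

```text
time: 4.55
ee_pos: [0.4825, -0.1546, 0.0576]
ee_rot: [-0.463, -3.107, 0.0]
contact_force: [-0.2, -0.3, 0.9]
opening: 0.0853
grip_force: 0.0
```

>>> step_arm --xyz '[[0, 0, 0], [0, 0, 0], [0, 0, 0], [0, 0, 0], [0, 0, 0]]' --turn '[[0, 0, 0], [0, 0, 0], [0, 0, 0], [0, 0, 0], [0, 0, 0]]' --fingers -1 --newtons 60

```text
time: 5.05
ee_pos: [0.4827, -0.1547, 0.058]
ee_rot: [0.463, 3.107, 0.0]
contact_force: [1.1, -0.1, 0.3]
opening: 0.0124
grip_force: 0.0
```

>>> step_arm --xyz '[[0, 0, 0], [0, 0, 0], [0, 0, 0], [0, 0, 0], [0, 0, 0]]' --turn '[[0, 0, 0], [0, 0, 0], [0, 0, 0], [0, 0, 0], [0, 0, 0]]'

```text
time: 5.55
ee_pos: [0.4826, -0.1547, 0.0579]
ee_rot: [-0.463, -3.107, 0.0]
contact_force: [-0.8, -0.7, -0.5]
opening: -0.0003
grip_force: 0.0
```

The fingers shut on nothing, so I'll look.

```bash
python3 - <<'E'
from h import *
s=snap("scene","s2");w=snap("wrist","w2")
a=cv2.cvtColor(cv2.resize(s[160:290,250:410],(480,390),interpolation=cv2.INTER_CUBIC),cv2.COLOR_RGB2BGR)
b=cv2.cvtColor(cv2.resize(w,(320,240)),cv2.COLOR_RGB2BGR)
b=cv2.copyMakeBorder(b,0,150,0,0,cv2.BORDER_CONSTANT)
cv2.imwrite("pics/c4.png",cv2.hconcat([a,b]))
E
```

```text
(no output)
```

View pics/c4.png

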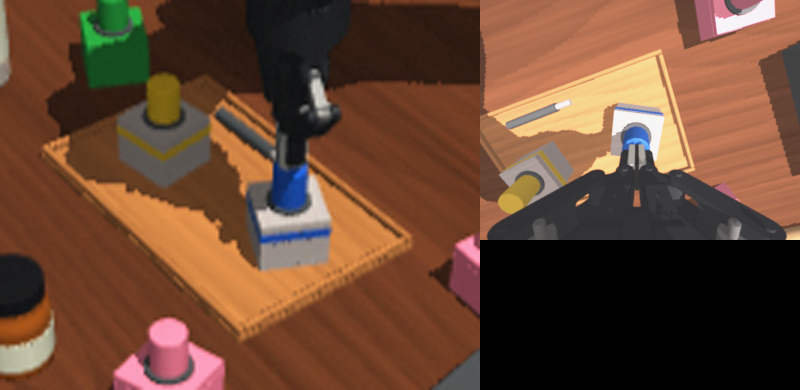

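The weight still stands. The shut fingertips appear on or behind the knob's upper part, so I'll compare the reported TCP with where the fingertips appear.

```bash
python3 - <<'E'
from h import *
s=arm.get_state();X=np.array(s["ee_pos"]);print(X.round(4),s["opening"],np.round(s["contact_force"],2))
ims={}
for n in("scene","wrist"):
    p=P(n);im=cv2.imread("pics/%s2.png"%n[0]);f=240/np.tan(np.radians(p["vertical_fov"])/2)
    def pr(Y):
        c=R.from_rotvec(p["rotation"]).inv().apply(np.array(Y)-p["eye"]);return np.array([c[0]/c[2]*f+p["cx"],c[1]/c[2]*f+p["cy"]])
    u=pr(X);k=pr((.4817,-.1552,.0883));u3=pr(X+[0,0,.03]);print(n,"TCP",u.round(1),"TCP+30mm",u3.round(1),"knob top",k.round(1))
    o=(k-[30,25]).astype(int)
    c=cv2.resize(im[o[1]:o[1]+60,o[0]:o[0]+60],(400,400),interpolation=cv2.INTER_CUBIC)
    for q,col in((u,(0,0,255)),(u3,(0,255,0)),(k,(255,0,255))):
        cv2.drawMarker(c,tuple(((q-o+.5)*400/60).astype(int).tolist()),col,0,16,1)
    ims[n]=c
cv2.imwrite("pics/c5.png",cv2.hconcat(list(ims.values())))
E
```

```text
[ 0.4826 -0.1547  0.0579] -4.9562317208911825e-05 [ 1.19 -0.1  -0.16]
scene TCP [345.8 225.6] TCP+30mm [346.3 215.8] knob top [346.5 215.4]
wrist TCP [312.1 278.1] TCP+30mm [311.9 303.1] knob top [310.4 302.2]
```

View pics/c5.png

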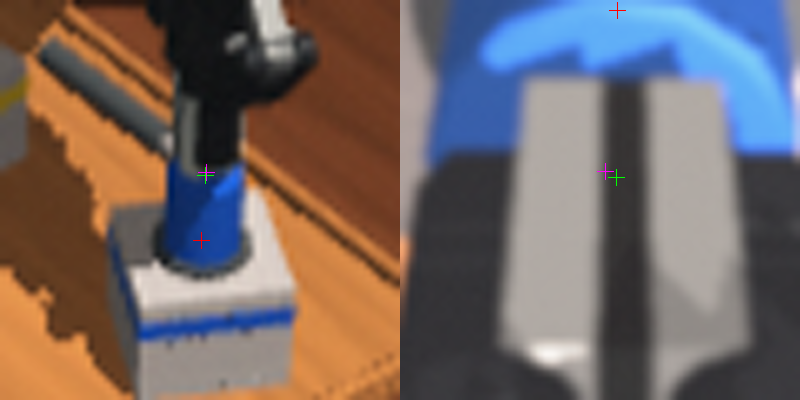

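The scene crop shows the shut fingertips ending at about the knob-top level (206,168), not at the projected TCP (201,240). In the wrist crop they also lie above the knob top. So the real tips sit roughly 32 mm higher than the reported TCP. I'll open, go lower in small guarded steps, and try again.

>>> step_arm --xyz '[[0, 0, 0], [0, 0, 0], [0, 0, 0], [0, 0, 0], [0, 0, 0]]' --turn '[[0, 0, 0], [0, 0, 0], [0, 0, 0], [0, 0, 0], [0, 0, 0]]' --fingers 1

```text
time: 6.15
ee_pos: [0.4826, -0.1547, 0.0579]
ee_rot: [0.463, 3.107, -0.0]
contact_force: [0.6, 0.3, -0.3]
opening: 0.0723
grip_force: 0.0
```

>>> step_arm --xyz '[[0, 0, 0], [0, 0, 0], [0, 0, 0.2], [0, 0, 0.2], [0, 0, 0.2]]' --turn '[[0, 0, 0], [0, 0, 0], [0, 0, 0], [0, 0, 0], [0, 0, 0]]'

```text
time: 6.65
ee_pos: [0.4825, -0.1546, 0.0423]
ee_rot: [-0.463, -3.107, -0.0]
contact_force: [-0.4, 0.5, 0.2]
opening: 0.0854
grip_force: 0.0
```

```bash
python3 - <<'E'
from h import *
s=arm.get_state();X=np.array(s["ee_pos"]);print(X.round(4),s["opening"],np.round(s["contact_force"],2))
s=snap("scene","s3");cv2.imwrite("pics/c6.png",cv2.cvtColor(cv2.resize(s[175:255,300:400],(750,600),interpolation=cv2.INTER_CUBIC),cv2.COLOR_RGB2BGR))
E
```

```text
[ 0.4825 -0.1546  0.0423] 0.08537433139870562 [-0.39  0.49  0.21]
```

View pics/c6.png

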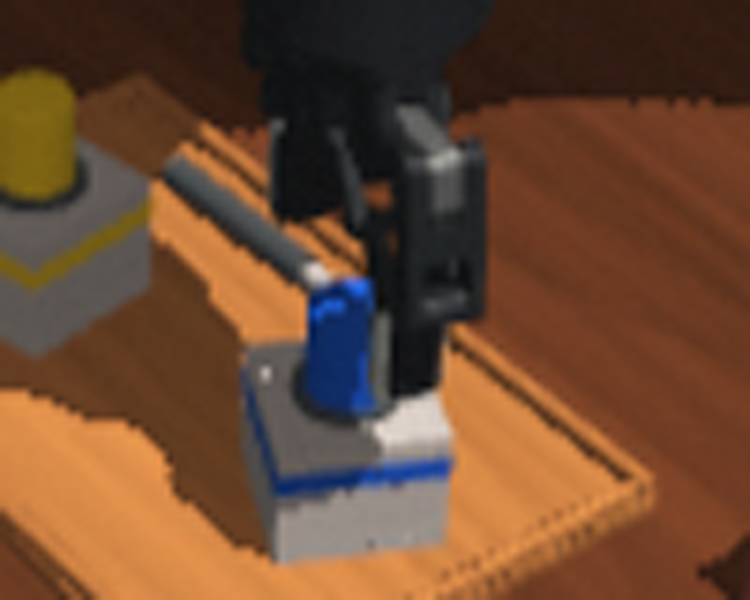

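```bash
python3 - <<'E'
from h import *
p=P("scene")
for px in((395,392),(438,392),(415,390)):
    e,d=ray(p,px[0]/7.5+300-.4,px[1]/7.5+175-.4)
    for y in(-.112,-.105,-.13):
        print(px,(e+d*(y-e[1])/d[1]).round(4))
E
```

```text
(395, 392) [ 0.4979 -0.112   0.0915]
(395, 392) [ 0.5037 -0.105   0.0994]
(395, 392) [ 0.4829 -0.13    0.0715]
(438, 392) [ 0.4808 -0.112   0.0832]
(438, 392) [ 0.4868 -0.105   0.0911]
(438, 392) [ 0.4654 -0.13    0.0629]
(415, 390) [ 0.4901 -0.112   0.0885]
(415, 390) [ 0.496  -0.105   0.0964]
(415, 390) [ 0.4749 -0.13    0.0684]
```

The open near fingertip measures about z 0.0885 with the reported TCP at 0.042. That fits a tip offset of about 33 mm plus the 13 mm swing. I'll lower 19 mm more.

>>> step_arm --xyz '[[0, 0, 0.2], [0, 0, 0.2], [0, 0, 0.16], [0, 0, 0.1], [0, 0, 0]]' --turn '[[0, 0, 0], [0, 0, 0], [0, 0, 0], [0, 0, 0], [0, 0, 0]]'

```text
time: 7.2
ee_pos: [0.4824, -0.1547, 0.026]
ee_rot: [-0.463, -3.107, 0.0]
contact_force: [0.1, 0.8, 0.1]
opening: 0.0852
grip_force: 0.0
```

>>> step_arm --xyz '[[0, 0, 0.1], [0, 0, 0], [0, 0, 0]]' --turn '[[0, 0, 0], [0, 0, 0], [0, 0, 0]]'

```text
time: 7.5
ee_pos: [0.4827, -0.1547, 0.024]
ee_rot: [0.463, 3.107, -0.0]
contact_force: [1.4, -0.8, -0.0]
opening: 0.0854
grip_force: 0.0
```

>>> step_arm --xyz '[[0, 0, 0], [0, 0, 0], [0, 0, 0], [0, 0, 0], [0, 0, 0]]' --turn '[[0, 0, 0], [0, 0, 0], [0, 0, 0], [0, 0, 0], [0, 0, 0]]' --fingers -1

```text
time: 8.0
ee_pos: [0.4827, -0.1548, 0.0241]
ee_rot: [0.463, 3.107, -0.0]
contact_force: [-1.2, -0.7, 3.5]
opening: 0.027
grip_force: 58.6
```

>>> step_arm --xyz '[[0, 0, 0], [0, 0, 0], [0, 0, 0], [0, 0, 0], [0, 0, 0]]' --turn '[[0, 0, 0], [0, 0, 0], [0, 0, 0], [0, 0, 0], [0, 0, 0]]'

```text
time: 8.5
ee_pos: [0.4826, -0.1548, 0.024]
ee_rot: [0.463, 3.107, -0.0]
contact_force: [-0.6, -1.0, 5.8]
opening: 0.0269
grip_force: 58.6
```

The knob is gripped (opening 27 mm, 58.6 N). Lifting.

>>> step_arm --xyz '[[0, 0, -0.2], [0, 0, -0.4], [0, 0, -0.5], [0, 0, -0.5], [0, 0, -0.4]]' --turn '[[0, 0, 0], [0, 0, 0], [0, 0, 0], [0, 0, 0], [0, 0, 0]]'

```text
time: 9.0
ee_pos: [0.483, -0.1547, 0.0755]
ee_rot: [0.463, 3.106, -0.0]
contact_force: [-0.6, -0.2, -3.7]
opening: 0.0264
grip_force: 59.3
```

>>> step_arm --xyz '[[0, 0, -0.2], [0, 0, 0], [0, 0, 0], [0, 0, 0], [0, 0, 0]]' --turn '[[0, 0, 0], [0, 0, 0], [0, 0, 0], [0, 0, 0], [0, 0, 0]]'

```text
time: 9.5
ee_pos: [0.4823, -0.1547, 0.0785]
ee_rot: [-0.463, -3.107, 0.0]
contact_force: [0.6, -1.0, -2.7]
opening: 0.0263
grip_force: 59.3
```

>>> step_arm --xyz '[[0, 0, 0], [0, 0, 0], [0, 0, 0], [0, 0, 0], [0, 0, 0]]' --turn '[[0, 0, 0], [0, 0, 0], [0, 0, 0], [0, 0, 0], [0, 0, 0]]'

```text
time: 10.0
ee_pos: [0.4826, -0.1547, 0.0789]
ee_rot: [-0.463, -3.107, 0.0]
contact_force: [-0.2, 0.7, -3.5]
opening: 0.0263
grip_force: 59.3
```

>>> step_arm --xyz '[[0, 0, 0], [0, 0, 0]]' --turn '[[0, 0, 0], [0, 0, 0]]'

```text
time: 10.2
ee_pos: [0.4826, -0.1547, 0.0789]
ee_rot: [-0.463, -3.107, 0.0]
contact_force: [-0.1, -0.2, -2.7]
opening: 0.0267
grip_force: 59.3
```

>>> step_arm --xyz '[[0, 0, 0], [0, 0, 0]]' --turn '[[0, 0, 0], [0, 0, 0]]'

```text
time: 10.4
ee_pos: [0.4826, -0.1547, 0.0789]
ee_rot: [0.463, 3.107, -0.0]
contact_force: [0.8, 0.2, -2.2]
opening: 0.0265
grip_force: 59.3
```

```bash
python3 - <<'E'
from h import *
S=[]
for i in range(6):
    im=arm.capture("scene");s=arm.get_state();S.append(np.r_[s["contact_force"],s["joint_efforts"]])
print(np.mean(S,0).round(2),np.std(S,0).round(2),s["ee_pos"],s["time"])
cv2.imwrite("pics/s4.png",cv2.cvtColor(im,cv2.COLOR_RGB2BGR));cv2.imwrite("pics/c7.png",cv2.cvtColor(cv2.resize(im[160:270,260:400],(700,550),interpolation=cv2.INTER_CUBIC),cv2.COLOR_RGB2BGR))
E
```

```text
[-3.000e-02  3.600e-01 -3.040e+00  0.000e+00 -7.984e+01  6.650e+00
 -2.543e+01  1.000e-02  0.000e+00 -0.000e+00] [0.48 0.35 0.32 0.   0.   0.   0.   0.   0.   0.  ] [ 0.48261296 -0.15469777  0.078896  ] 10.7
```

View pics/c7.png

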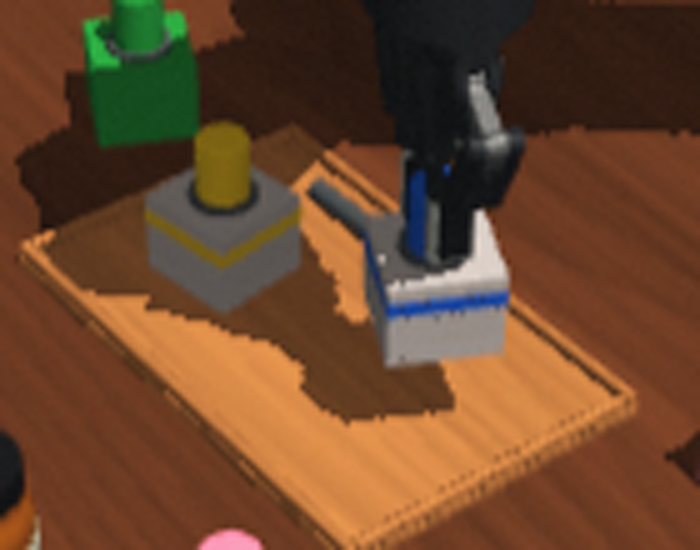

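Blue is lifted about 55 mm and upright, with yellow still standing. The force is −3.0 N, so blue weighs about 0.31 kg. I'll set it back gently.

>>> step_arm --xyz '[[0, 0, 0.2], [0, 0, 0.4], [0, 0, 0.5], [0, 0, 0.4], [0, 0, 0.3]]' --turn '[[0, 0, 0], [0, 0, 0], [0, 0, 0], [0, 0, 0], [0, 0, 0]]'

```text
time: 11.2
ee_pos: [0.4821, -0.1546, 0.0325]
ee_rot: [-0.463, -3.106, -0.0]
contact_force: [0.3, 0.1, -2.9]
opening: 0.027
grip_force: 59.3
```

>>> step_arm --xyz '[[0, 0, 0.16], [0, 0, 0.1], [0, 0, 0.06], [0, 0, 0.04], [0, 0, 0]]' --turn '[[0, 0, 0], [0, 0, 0], [0, 0, 0], [0, 0, 0], [0, 0, 0]]'

```text
time: 11.7
ee_pos: [0.4828, -0.1547, 0.0251]
ee_rot: [0.463, 3.107, -0.0]
contact_force: [-0.6, -0.4, -3.0]
opening: 0.0266
grip_force: 59.2
```

>>> step_arm --xyz '[[0, 0, 0.04], [0, 0, 0.03], [0, 0, 0]]' --turn '[[0, 0, 0], [0, 0, 0], [0, 0, 0]]'

```text
time: 12.0
ee_pos: [0.4829, -0.155, 0.024]
ee_rot: [0.463, 3.106, -0.0]
contact_force: [-5.3, -0.3, 14.9]
opening: 0.0264
grip_force: 61.1
```

It is down on the tray, so I'll release and rise.

>>> step_arm --xyz '[[0, 0, -0.02], [0, 0, 0], [0, 0, 0], [0, 0, 0], [0, 0, 0]]' --turn '[[0, 0, 0], [0, 0, 0], [0, 0, 0], [0, 0, 0], [0, 0, 0]]' --fingers 1

```text
time: 12.5
ee_pos: [0.4826, -0.1547, 0.0236]
ee_rot: [-0.463, -3.107, 0.0]
contact_force: [0.3, 0.2, -0.9]
opening: 0.0855
grip_force: 0.0
```

>>> step_arm --xyz '[[0, 0, 0], [0, 0, 0], [0, 0, 0], [0, 0, -0.3], [0, 0, -0.6]]' --turn '[[0, 0, 0], [0, 0, 0], [0, 0, 0], [0, 0, 0], [0, 0, 0]]'

```text
time: 13.0
ee_pos: [0.482, -0.1546, 0.0461]
ee_rot: [-0.463, -3.106, -0.0]
contact_force: [0.3, -0.5, 0.7]
opening: 0.0854
grip_force: 0.0
```

>>> step_arm --xyz '[[0, 0, -0.8], [0, 0, -0.8], [0, 0, -0.8], [0, 0, -0.5], [0, 0, 0]]' --turn '[[0, 0, 0], [0, 0, 0], [0, 0, 0], [0, 0, 0], [0, 0, 0]]'

```text
time: 13.5
ee_pos: [0.4834, -0.1549, 0.1203]
ee_rot: [0.463, 3.105, 0.0]
contact_force: [0.8, -0.4, -0.6]
opening: 0.0852
grip_force: 0.0
```

```bash
python3 - <<'E'
from h import *
im=snap("scene","s5");s=arm.get_state();print(np.round(s["ee_pos"],4),s["contact_force"])
o=cv2.imread("pics/scene0.png")
def blob(im,lo,hi,box):
    x0,y0,x1,y1=box;h=cv2.cvtColor(im[y0:y1,x0:x1],cv2.COLOR_BGR2HSV)
    _,l,st,ce=cv2.connectedComponentsWithStats(cv2.inRange(h,lo,hi));return [(st[i].tolist(),(ce[i]+[x0,y0]).round(1).tolist()) for i in range(1,len(st)) if st[i][4]>20]
n=cv2.cvtColor(im,cv2.COLOR_RGB2BGR)
for i in(o,n):print(blob(i,(105,150,40),(125,255,255),(320,195,390,260)),blob(i,(20,150,60),(34,255,255),(280,170,330,225)))
X=s["ee_pos"];M=R.from_rotvec(s["ee_rot"]).as_matrix();print("tool delta to yellow xy",(M.T@(np.array([.503,-.3016,X[2]])-X)).round(4))
E
```

```text
[ 0.4829 -0.1547  0.1192] [0.0336206  0.59794118 0.16886697]
[([20, 17, 12, 18, 178], [346.0, 220.7]), ([16, 42, 24, 4, 39], [347.1, 238.2])] [([18, 14, 12, 18, 170], [304.0, 192.4]), ([9, 32, 31, 12, 72], [304.4, 207.3])]
[([20, 17, 12, 18, 180], [345.9, 220.7]), ([16, 42, 24, 4, 38], [347.3, 238.3])] [([19, 14, 11, 18, 171], [304.1, 192.5]), ([9, 32, 31, 12, 69], [304.4, 207.4])]
tool delta to yellow xy [-0.062  -0.1347  0.    ]
```

Blue stands exactly as before. On to yellow.

>>> step_arm --xyz '[[-0.35, -0.77, 0], [-0.35, -0.77, 0], [-0.35, -0.77, 0], [-0.35, -0.77, 0], [-0.35, -0.77, 0]]' --turn '[[0, 0, 0], [0, 0, 0], [0, 0, 0], [0, 0, 0], [0, 0, 0]]'

```text
time: 14.05
ee_pos: [0.496, -0.2602, 0.1176]
ee_rot: [-0.463, -3.106, -0.0]
contact_force: [0.9, 0.3, 0.0]
opening: 0.0856
grip_force: 0.0
```

>>> step_arm --xyz '[[-0.36, -0.77, 0], [-0.37, -0.77, 0], [0, 0, 0], [0, 0, 0], [0, 0, 0]]' --turn '[[0, 0, 0], [0, 0, 0], [0, 0, 0], [0, 0, 0], [0, 0, 0]]'

```text
time: 14.55
ee_pos: [0.5024, -0.3007, 0.118]
ee_rot: [-0.462, -3.106, -0.001]
contact_force: [0.5, 0.6, -1.0]
opening: 0.0853
grip_force: 0.0
```

```bash
python3 - <<'E'
from h import *
p=P("wrist");s=arm.get_state();im=snap("wrist","w3")
f=240/np.tan(np.radians(p["vertical_fov"])/2)
c=R.from_rotvec(p["rotation"]).inv().apply(np.array((.503,-.3016,.0886))-p["eye"]);print("pred",c[0]/c[2]*f+p["cx"],c[1]/c[2]*f+p["cy"])
h=cv2.cvtColor(im,cv2.COLOR_RGB2HSV)
_,l,st,ce=cv2.connectedComponentsWithStats(cv2.inRange(h,(22,150,60),(32,255,255)));print([(st[i].tolist(),ce[i].round(1)) for i in range(1,len(st)) if st[i][4]>80])
X=s["ee_pos"];M=R.from_rotvec(s["ee_rot"]).as_matrix();print(X,(M.T@(np.array([.503,-.3016,.0235])-X)).round(4),s["joint_pos"])
E
```

```text
pred 311.224234047417 261.0973240730035
[([291, 231, 39, 25, 291], array([313. , 239.1])), ([301, 267, 27, 12, 99], array([315.1, 273.4]))]
[ 0.502397   -0.30073137  0.11804378] [-0.0009 -0.0007  0.0945] [ 0.28434877  0.56752223  0.2200419   1.78836266 -0.16394585  0.8046266
  1.86069215]
```

>>> step_arm --xyz '[[0, -0.03, 0.4], [0, 0, 0.8], [0, 0, 0.8], [0, 0, 0.6], [0, 0, 0.4]]' --turn '[[0, 0, 0], [0, 0, 0], [0, 0, 0], [0, 0, 0], [0, 0, 0]]'

```text
time: 15.1
ee_pos: [0.502, -0.3019, 0.0421]
ee_rot: [-0.462, -3.106, -0.001]
contact_force: [-0.0, -0.1, 0.8]
opening: 0.0853
grip_force: 0.0
```

>>> step_arm --xyz '[[0, 0, 0.3], [0, 0, 0.3], [0, 0, 0.15], [0, 0, 0], [0, 0, 0]]' --turn '[[0, 0, 0], [0, 0, 0], [0, 0, 0], [0, 0, 0], [0, 0, 0]]'

```text
time: 15.6
ee_pos: [0.5026, -0.3025, 0.0253]
ee_rot: [0.463, 3.107, -0.0]
contact_force: [-0.1, 0.2, 0.3]
opening: 0.0852
grip_force: 0.0
```

>>> step_arm --xyz '[[0, 0, 0], [0, 0, 0], [0, 0, 0], [0, 0, 0], [0, 0, 0]]' --turn '[[0, 0, 0], [0, 0, 0], [0, 0, 0], [0, 0, 0], [0, 0, 0]]' --fingers -1 --newtons 70

```text
time: 16.1
ee_pos: [0.5025, -0.3024, 0.0253]
ee_rot: [0.463, 3.107, 0.0]
contact_force: [-2.4, 2.4, 8.3]
opening: 0.0267
grip_force: 68.5
```

>>> step_arm --xyz '[[0, 0, 0], [0, 0, 0], [0, 0, 0], [0, 0, 0]]' --turn '[[0, 0, 0], [0, 0, 0], [0, 0, 0], [0, 0, 0]]'

```text
time: 16.5
ee_pos: [0.5025, -0.3024, 0.0253]
ee_rot: [0.463, 3.107, 0.0]
contact_force: [-1.8, 1.3, 7.7]
opening: 0.0265
grip_force: 68.5
```

>>> step_arm --xyz '[[0, 0, -0.2], [0, 0, -0.4], [0, 0, -0.5], [0, 0, -0.5], [0, 0, -0.4]]' --turn '[[0, 0, 0], [0, 0, 0], [0, 0, 0], [0, 0, 0], [0, 0, 0]]'

```text
time: 17.0
ee_pos: [0.5027, -0.3026, 0.0765]
ee_rot: [0.463, 3.106, -0.001]
contact_force: [-0.2, 0.3, -6.6]
opening: 0.0264
grip_force: 69.2
```

>>> step_arm --xyz '[[0, 0, -0.2], [0, 0, 0], [0, 0, 0], [0, 0, 0], [0, 0, 0]]' --turn '[[0, 0, 0], [0, 0, 0], [0, 0, 0], [0, 0, 0], [0, 0, 0]]'

```text
time: 17.5
ee_pos: [0.5022, -0.3023, 0.0795]
ee_rot: [-0.463, -3.107, -0.0]
contact_force: [-0.0, 0.3, -5.9]
opening: 0.0263
grip_force: 69.2
```

>>> step_arm --xyz '[[0, 0, 0], [0, 0, 0], [0, 0, 0], [0, 0, 0], [0, 0, 0]]' --turn '[[0, 0, 0], [0, 0, 0], [0, 0, 0], [0, 0, 0], [0, 0, 0]]'

```text
time: 18.0
ee_pos: [0.5024, -0.3024, 0.0799]
ee_rot: [0.463, 3.107, -0.0]
contact_force: [-0.7, -0.1, -6.4]
opening: 0.0265
grip_force: 69.2
```

>>> step_arm --xyz '[[0, 0, 0], [0, 0, 0], [0, 0, 0], [0, 0, 0]]' --turn '[[0, 0, 0], [0, 0, 0], [0, 0, 0], [0, 0, 0]]'

```text
time: 18.4
ee_pos: [0.5024, -0.3024, 0.0799]
ee_rot: [-0.463, -3.107, 0.0]
contact_force: [-0.8, 0.5, -5.3]
opening: 0.0264
grip_force: 69.2
```

```bash
python3 - <<'E'
from h import *
S=[]
for i in range(8):
    im=arm.capture("scene");s=arm.get_state();S.append(s["contact_force"])
print(np.mean(S,0).round(2),np.std(S,0).round(2),s["ee_pos"],s["time"],s["joint_pos"])
X=s["ee_pos"];M=R.from_rotvec(s["ee_rot"]).as_matrix();print("tool delta to relief",(M.T@(np.array([.535,.189,X[2]])-X)).round(4))
E
```

```text
[ 0.17 -0.3  -5.87] [0.29 0.58 0.57] [ 0.50240203 -0.30238203  0.07990164] 18.8 [ 0.29807873  0.62128644  0.20491363  1.81115243 -0.17911471  0.72713633
  1.87482696]
tool delta to relief [ 0.1121  0.4795 -0.    ]
```

Yellow reads −5.9 N (about 0.6 kg) against blue's −3.0 N, so yellow is the heavier one. I'll raise it and carry it over the relief.

>>> step_arm --xyz '[[0, 0, -0.4], [0, 0, -0.9], [0, 0, -0.9], [0, 0, -0.9], [0, 0, -0.9]]' --turn '[[0, 0, 0], [0, 0, 0], [0, 0, 0], [0, 0, 0], [0, 0, 0]]'

```text
time: 19.3
ee_pos: [0.5023, -0.3024, 0.1816]
ee_rot: [0.463, 3.107, -0.0]
contact_force: [0.3, 0.0, -6.2]
opening: 0.0257
grip_force: 69.2
```

>>> step_arm --xyz '[[0, 0, 0], [0.1, 0.3, 0], [0.14, 0.6, 0], [0.19, 0.8, 0], [0.19, 0.8, 0]]' --turn '[[0, 0, 0], [0, 0, 0], [0, 0, 0], [0, 0, 0], [0, 0, 0]]'

```text
time: 19.8
ee_pos: [0.5053, -0.2358, 0.1787]
ee_rot: [-0.462, -3.105, -0.001]
contact_force: [0.6, 1.2, -6.8]
opening: 0.0262
grip_force: 69.6
```

>>> step_arm --xyz '[[0.19, 0.8, 0], [0.19, 0.8, 0], [0.19, 0.8, 0], [0.19, 0.8, 0], [0.19, 0.8, 0]]' --turn '[[0, 0, 0], [0, 0, 0], [0, 0, 0], [0, 0, 0], [0, 0, 0]]'

```text
time: 20.3
ee_pos: [0.5115, -0.1331, 0.1789]
ee_rot: [-0.461, -3.106, -0.001]
contact_force: [0.2, 0.0, -6.8]
opening: 0.0261
grip_force: 69.6
```

>>> step_arm --xyz '[[0.19, 0.8, 0], [0.19, 0.8, 0], [0.19, 0.8, 0], [0.19, 0.8, 0], [0.19, 0.8, 0]]' --turn '[[0, 0, 0], [0, 0, 0], [0, 0, 0], [0, 0, 0], [0, 0, 0]]'

```text
time: 20.8
ee_pos: [0.5176, -0.0307, 0.1789]
ee_rot: [-0.461, -3.106, 0.0]
contact_force: [-0.5, -1.2, -5.8]
opening: 0.0264
grip_force: 69.6
```

>>> step_arm --xyz '[[0.19, 0.8, 0], [0.19, 0.8, 0], [0.19, 0.8, 0], [0.19, 0.8, 0], [0.19, 0.8, 0]]' --turn '[[0, 0, 0], [0, 0, 0], [0, 0, 0], [0, 0, 0], [0, 0, 0]]'

```text
time: 21.3
ee_pos: [0.5238, 0.0717, 0.1789]
ee_rot: [-0.461, -3.106, 0.001]
contact_force: [-0.3, -0.8, -5.2]
opening: 0.0263
grip_force: 69.6
```

>>> step_arm --xyz '[[0.17, 0.8, 0], [0.17, 0.8, 0], [0.17, 0.8, 0], [0.17, 0.8, 0], [0.12, 0.6, 0]]' --turn '[[0, 0, 0], [0, 0, 0], [0, 0, 0], [0, 0, 0], [0, 0, 0]]'

```text
time: 21.8
ee_pos: [0.5323, 0.1686, 0.1789]
ee_rot: [-0.46, -3.106, 0.001]
contact_force: [-0.4, 0.6, -6.3]
opening: 0.0266
grip_force: 69.6
```

>>> step_arm --xyz '[[0.1, 0.4, 0], [0.05, 0.2, 0], [0, 0.05, 0], [0, 0, 0], [0, 0, 0]]' --turn '[[0, 0, 0], [0, 0, 0], [0, 0, 0], [0, 0, 0], [0, 0, 0]]'

```text
time: 22.3
ee_pos: [0.5349, 0.1822, 0.1799]
ee_rot: [0.465, 3.107, -0.0]
contact_force: [0.7, 0.0, -5.4]
opening: 0.0262
grip_force: 69.6
```

>>> step_arm --xyz '[[0, 0, 0], [0, 0, 0], [0, 0, 0], [0, 0, 0], [0, 0, 0]]' --turn '[[0, 0, 0], [0, 0, 0], [0, 0, 0], [0, 0, 0], [0, 0, 0]]'

```text
time: 22.8
ee_pos: [0.5349, 0.183, 0.1799]
ee_rot: [0.463, 3.107, 0.0]
contact_force: [0.4, 0.2, -5.9]
opening: 0.0263
grip_force: 69.6
```

```bash
python3 - <<'E'
from h import *
im=cv2.cvtColor(arm.capture("scene"),cv2.COLOR_RGB2BGR);t=cv2.cvtColor(arm.capture("top"),cv2.COLOR_RGB2BGR);s=arm.get_state();print({k:np.round(s[k],4) for k in("time","ee_pos","ee_rot","contact_force","qvel","opening","grip_force")})
h=cv2.cvtColor(im,cv2.COLOR_BGR2HSV)
for lo,hi in(((105,150,40),(125,255,255)),((21,150,60),(34,255,255))):
    _,l,st,ce=cv2.connectedComponentsWithStats(cv2.inRange(h,lo,hi));print([(st[i].tolist(),ce[i].round(1).tolist()) for i in range(1,len(st)) if st[i][4]>20 and st[i][1]>140])
p=P("scene");f=240/np.tan(np.radians(p["vertical_fov"])/2)
for z in(.195,.235):
    c=R.from_rotvec(p["rotation"]).inv().apply(np.array([*s["ee_pos"][:2],z])-p["eye"]);print("exp band/knob",c[:2]/c[2]*f+[p["cx"],p["cy"]])
E
```

```text
{'time': np.float64(22.9), 'ee_pos': array([0.5349, 0.183 , 0.1799]), 'ee_rot': array([0.463 , 3.1072, 0.    ]), 'contact_force': array([-0.1452,  0.4816, -5.633 ]), 'qvel': array([ 0.0007,  0.    , -0.0022, -0.0004,  0.0006,  0.0015, -0.0011]), 'opening': np.float64(0.0261), 'grip_force': np.float64(69.6061)}
[([340, 213, 12, 17, 176], [345.9, 221.0]), ([336, 237, 24, 4, 38], [347.3, 238.3])]
[([434, 255, 12, 25, 190], [439.5, 266.7]), ([418, 279, 46, 20, 135], [438.3, 288.7])]
exp band/knob [440.8189434  280.41585775]
exp band/knob [444.72137243 264.24458751]
```

Yellow is upright and still about 100 mm over the relief, and blue is in place. Handing in.

```bash
python3 -c "
from station import arm
print(arm.finish_job())"
```

```text
the job is handed in; nothing more can be done
None
```

I handed the job in with the heavier yellow weight (about 0.6 kg) held upright and still about 10 cm above the relief's middle, and the lighter blue one (about 0.3 kg) standing on the tray; the first grasp on blue closed on nothing because the fingertips sat about 33 mm higher than the reported TCP, and the grasp held once I went lower.

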